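# Put the last stain bottle away and shut the bottle tray

### The job

Tidy away the stain bottles: pick up the one still standing out on the open bench, by the roll of tape and the small square tile, and stand it upright in the empty hole of the cabinet's pulled-out wooden tray, then push the tray fully home, so that its front is flush with the cabinet. The tray is a close fit and jams if it is pushed off its centre line; do not upset the bottles that are already in it.

Things in the scene. Friction and masses are not known exactly. Their poses are not given: they have to be found in the camera images.
- stray_center (a point): The stray stain bottle: cream, ribbed cap, 38 mm diameter up to 46 mm, cap 27 mm across above, 59 mm high, 60 g, upright on the open bench near a brown roll of paper tape and a small square relief tile (the three may swap places). All other bottles and pots on the bench are fixed. The point is the bottle's centre, 29.5 mm above its foot; z up.
- empty_hole (a point): The tray's one empty hole: front row, on the right seen from the tray's front (the side away from the robot). Point: hole centre on the tray's upper surface, 80 mm above the bench. 44 mm wide, bevelled, 16 mm deep, flat floor: a bottle in it has its centre 13.5 mm above this point. The next hole's bottle is 88 mm away along y; the roof edge starts 55 to 66 mm away along +x. Axes as tray_front.
- tray_front (a point): Middle of the tray's front face, half-way up its 30 mm high front board, 71 mm above the bench, on a brass push plate 44 mm wide; x points to the tray's back (level, the way it slides in), y to its left, z up. The front is slippery and offers no grip. It starts 95 to 106 mm out of the cabinet. Not reported while the fingers touch the tray.
- tray: The sliding tray: brown wooden board 150 mm deep (x), 180 wide (y), 24 thick, four bottle holes. Origin under the middle of its front face, axes as tray_front. 1.5 mm play each side between the cabinet's sides; cleats keep it down. With bottles 0.5 to 1 kg, 3 to 10 N moves it. Pushed along x within 20 mm of the middle it runs freely; near a corner it turns and jams, and more force jams it harder.
- cabinet_mouth (a point): Middle of the cabinet's mouth, in the plane of its front edges, on the floor the tray slides on, 56 mm above the bench; x points into the cabinet (the way the tray slides in), y to its left, z up. The opening is 183 mm wide, 80 mm high. The tray is home, stopped by the cabinet's back, when its front face lies in this plane.
- cabinet: Plywood bottle cabinet fixed to the bench, 207 mm wide, 150 high, mouth towards the robot's right; origin on the bench below cabinet_mouth, same axes. Its base, 56 mm high, reaches 78 mm out under the tray. A tile lies on the roof to its front edge (top 167 mm): an upright gripper strikes roof and tile before the tray is home; lean it back 25 to 45 degrees, fingers pointing down and along x.
- bottle1_center (a point): A bottle like the stray one, already in the front row's left hole; the point is at its centre, z up.
- bottle2_center (a point): A bottle like the stray one, already in the left hole of the back row; the point is at its centre, z up.
- bottle3_center (a point): A bottle like the stray one, already in the right hole of the back row; the point is at its centre, z up.

How it is judged:
By the outcome, as a careful person would: the job done as asked, in the order asked, and still so for the second after the job is handed in, with the robot touching nothing.
It also fails if it takes over 51 s, if anything falls off the work surface, if the arm or the gripper's body presses on something with over 40 N, if the wrist force passes 120 N, or if a joint passes its speed limit or range.

### The arm

A 7-joint arm with a two-finger parallel gripper is mounted at the origin on a cart in front of the work surface, level with it; the furniture and walls round the work are solid. World frame = base frame: x ahead of the robot, y to its left, z up, the work surface at z = 0. Lengths are in mm, angles in rad, forces in N, time in s.
With the tool pointing down it reaches from about 400 to 875 mm from the base axis. Payload 4.4 kg.
Tool frame: the origin (TCP) lies on the centre line of the jaws, within the pads' length; the fingertips stand 22 mm ahead of it and the grasp point (between the pads) lies 3 mm ahead of it; z points along the fingers, y is the line along which they close (so a half turn about z gives the same grasp; the last joint's range is limited). The gripper opens to 85 mm and grips with 20 to 120 N. Pads are 22 mm wide; open, the fingers measure 114 mm over their backs; the gripper's body (76 mm by 85 mm) begins 54 mm behind the grasp point. The pads swing forward as they close: fully open they stand 13 mm farther back than shut.
Start: joints at [1.041, 0.628, 0.038, 1.517, -0.027, 0.996, -0.02], TCP at [290.805, -581.335, 253.313] pointing down, gripper open.
Joint ranges: [-3.06, 3.06], [-0.37, 2.12], [-1.25, 1.32], [0.18, 2.47], [-1.1, 4.24], [0.23, 1.98], [-2.94, 2.94]. Speed limits (rad/s): [2.57, 2.57, 3.14, 3.14, 3.14, 3.14, 3.14].

### API

Orientations are given as a rotation vector (axis times angle).
In Python, from plant import status, optics, workorder gives the robot as it stands.
- The arm moves only by the shell command python3 -m inch 'ROWS' [FORCE]. ROWS is JSON, a list of rows, each an object of numbers: "dx", "dy", "dz": the shift along the tool's x, y, z in units of 0.25 m (1.0 is 0.25 m); "rx", "ry", "rz": the turn, a rotation vector about the tool's x, y, z in units of pi rad (1.0 is pi rad); "fingers": the gripper command: -1 is fully open, 1 is shut, values between are in proportion. A call has 1 to 20 rows; each row shifts and turns the commanded pose from where the row before left it, along the tool's axes as they then stand; what a row does not reach is not made up. A row lasts 1/8 s, in which the tool goes at most 62.5 mm and 10.7 degrees, less where a joint would pass 70% of its speed; a pose out of reach is approached as far as the arm can. A call with a number of a shift or a turn outside -1 to 1 is refused whole. A call with a gripper value outside its range is refused whole. The fingers move at their own pace and stop on an object; FORCE is the grip in N (left out, the last holds). Time passes only in rows, so rows that do not move let the fingers close. It gives the time, the measured TCP pose, the force, the opening and the grip force at its end, in the units of the state.
- status.sense(): the state, without advancing time (a new reading comes with each control period).
- optics.snapshot(name): name is "scene" or "top" or "wrist"; returns (picture, depth): 384x512x3 uint8, red, green, blue; 384x512 float32, mm along the optical axis (not along the pixel's ray), 0 where there is no reading.
- optics.camera_params(name): a dict with "fx", "fy", "cx", "cy" (pixels), "xyz" and "attitude" of the camera in the world. Camera axes: x right, y up, looking along -z (the intrinsics and any distortion apply to the point x, -y, -z); pixel columns grow to the right and rows downward; lengths in mm; the calibration is good to about 2 mm. The wrist camera is an equidistant fisheye: a pixel r from the principal point sees the ray r / f radians off the axis. A picture is of the moment at which its call begins: read the wrist's pose just before it. camera_params takes no time and is no camera call; for the wrist camera it gives the pose at the moment of the call.
- workorder.job_done(): hands the job in; it is judged then, once.
The state is a dict: "time": time; "qpos": joint angles; "joint_vel": joint speeds; "tau": joint torques, N m; "tcp_pos": TCP position; "eef_rot": TCP orientation; "ft_force": force on the tool from outside, world axes, zero at the start; "torque": the same for the moment, N m; "grip_width": finger opening in mm; "gripper_force": force on a finger pad.
Only numpy, scipy, OpenCV 4.12 (cv2) and the standard library are available. Lean on these libraries where they do the work, as an engineer would, in place of code of your own. Each camera call takes 0.05 s, during which the arm holds its last target. There are 200 camera calls.

## Working session

There is one attempt and no reset: what is moved stays moved. The work goes in short steps, Python scripts to look and compute and a shell command to move; the robot and the scene stay as the last step left them, time stands still between calls to the robot, and variables do not carry over. Pictures are saved under pics/ and viewed, at most 12 in all, crops included, and the job is handed in when it is done.

```bash
mkdir -p pics; ls; cat > h.py <<'E'
import numpy as np, cv2
from scipy.spatial.transform import Rotation as R
from plant import status, optics
def snap(n):
    p=optics.camera_params(n); im,d=optics.snapshot(n); np.savez(f'{n}.npz',im=im,d=d); return p,im,d
def rot(a):
    a=np.array(a,float)
    return a if a.shape==(3,3) else R.from_rotvec(a).as_matrix()
def cloud(p,d):
    v,u=np.mgrid[:d.shape[0],:d.shape[1]]
    c=np.stack([(u-p['cx'])/p['fx']*d,-(v-p['cy'])/p['fy']*d,-d],-1)
    return c@rot(p['attitude']).T+np.array(p['xyz'])
E
python3 - <<'E'
from h import *
s=status.sense();print(s)
for n in('scene','top'):
    p,im,d=snap(n);print(n,p);cv2.imwrite(f'pics/{n}0.png',cv2.resize(im[:,:,::-1],(800,600),interpolation=cv2.INTER_CUBIC))
    np.save(n+'_c.npy',cloud(p,d))
print(optics.camera_params('wrist'))
E
```

```text
pics
{'time': 0.0, 'qpos': array([ 1.04119282,  0.62936203,  0.03842074,  1.51841511, -0.02703103,
        0.99630021, -0.0200085 ]), 'joint_vel': array([-0.00028811,  0.00073738,  0.00052193,  0.00149616,  0.00087684,
       -0.0001773 ,  0.00072627]), 'tau': array([-1.40490542e-03, -5.63394713e+01,  1.22552957e+00, -1.93444598e+01,
        1.09650835e-02,  1.05841950e-02, -1.50394249e-05]), 'tcp_pos': array([ 290.54975795, -580.76389549,  252.36328925]), 'eef_rot': array([-3.05563265e+00, -7.21573494e-01,  6.93791263e-04]), 'ft_force': array([-0.52880775,  0.25576943,  0.3379568 ]), 'torque': array([-0.00180693, -0.0034589 , -0.01632665]), 'gripper_force': 0.0, 'grip_width': 85.29223396644227}
scene {'fx': 387.34139352260985, 'fy': 387.34139352260985, 'cx': 255.69899077322162, 'cy': 194.1901296334325, 'xyz': array([ 149.0755323 , -316.02255465,  704.06268082]), 'attitude': array([ 0.71488678, -0.29801194, -0.76532294])}
top {'fx': 379.42863911855676, 'fy': 379.42863911855676, 'cx': 249.83957259609247, 'cy': 186.24954046255365, 'xyz': array([381.70593863,  98.94885254, 931.70223781]), 'attitude': array([ 0.16854066, -0.17827569, -1.63701446])}
{'fx': 297.3186396354542, 'fy': 297.3186396354542, 'cx': 255.21230127237985, 'cy': 195.3474942791302, 'xyz': array([ 354.55891714, -548.98504833,  374.31683012]), 'attitude': array([-0.25456336,  0.16003775, -1.09814981])}
```

View pics/scene0.png

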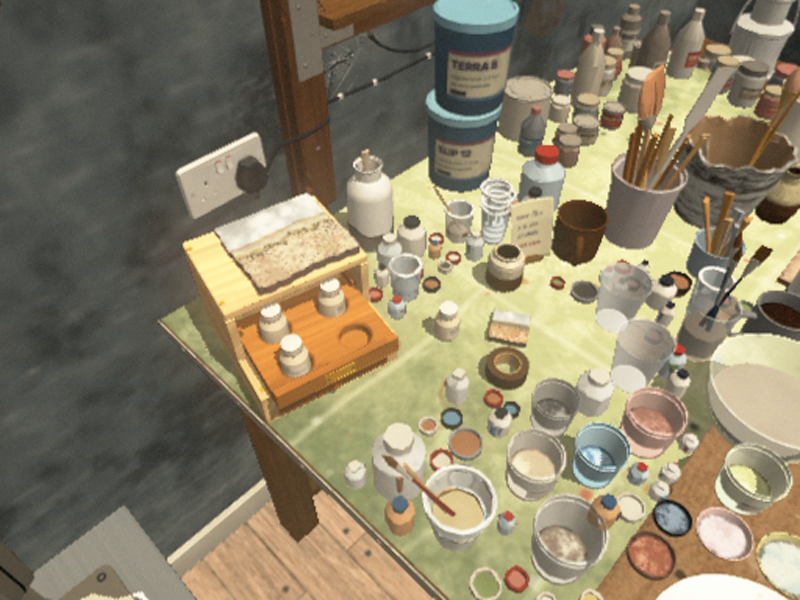

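View pics/top0.png

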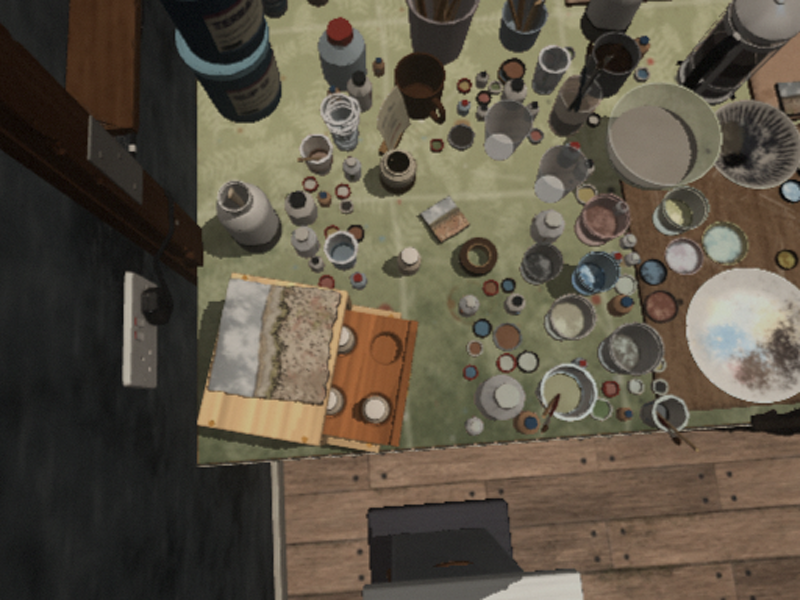

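The scene shows the stray bottle at (447,320) and the empty hole at (354,335). In the top view they are at (410,258) and (386,348). The tray front edge runs from (417,322) to (400,445), and the roof edge from (347,292) to (321,445).

```bash
python3 - <<'E'
from h import *
np.set_printoptions(precision=1,suppress=True)
def at(c,u,v,r=1):
    u,v=u*.64,v*.64;u,v=int(round(u)),int(round(v));return np.median(c[v-r:v+r+1,u-r:u+r+1].reshape(-1,3),0)
T=np.load('top_c.npy');S=np.load('scene_c.npy')
for n,u,v in[('straycap',410,255),('hole',386,348),('b1',376,407),('b2',333,402),('b3',346,340),('tray',370,370),('frontR',413,330),('frontL',400,437),('roofL',316,438),('roofR',341,300),('tile',310,340)]: print('top',n,at(T,u,v))
for n,u,v in[('straycap',447,309),('hole',354,335),('b1',292,342),('b2',271,311),('b3',330,286),('tray',320,335),('plate',343,372),('roofL',232,312),('roofR',364,258)]: print('sc',n,at(S,u,v))
# cap tops: centroid of points near
for nm,c in(('top',T),('sc',S)):
    P=c.reshape(-1,3)
    p0=at(T,410,255)
    m=(np.hypot(*(P[:,:2]-p0[:2]).T)<35)&(P[:,2]>52)&(P[:,2]<70);q=P[m];print(nm,'stray cap',m.sum(),q.mean(0),q.min(0),q.max(0))
    m=(np.hypot(*(P[:,:2]-p0[:2]).T)<40)&(P[:,2]>25)&(P[:,2]<45);q=P[m];print(nm,'stray body',m.sum(),q.min(0),q.max(0))
E
```

```text
top straycap [629.8  53.3  58.9]
top hole [488.3  99.3  64.9]
top b1 [404.7 117.3 122.5]
top b2 [415.1 175.5 122.9]
top b3 [496.4 154.1 121.8]
top tray [457.  123.8  80.2]
top frontR [510.   59.2  86. ]
top frontL [359.   87.6   1.8]
top roofL [370.5 197.3 149.7]
top roofR [547.4 155.3 151.7]
top tile [493.4 197.6 166.9]
sc straycap [623.2  51.1  56.9]
sc hole [494.7 108.2  64.2]
sc b1 [400.5 116.6 121.5]
sc b2 [414.  179.6 121.4]
sc b3 [498.4 157.9 121.8]
sc tray [453.8 130.6  80.1]
sc plate [437.5  68.3  70.8]
sc roofL [367.5 191.5 146.9]
sc roofR [553.4 146.  145.1]
top stray cap 103 [628.8  54.4  58.2] [616.3  41.1  52.4] [643.   67.7  62.8]
top stray body 85 [611.3  37.5  25. ] [645.   72.6  44.3]
sc stray cap 95 [625.3  51.8  57.1] [612.7  38.9  52.4] [639.5  66.5  59.8]
sc stray body 126 [607.8  34.3  25.2] [641.4  68.9  43.4]
```

```bash
python3 - <<'E'
from h import *
np.set_printoptions(precision=2,suppress=True)
T=np.load('top_c.npy');S=np.load('scene_c.npy')
for nm,c in(('top',T),('sc',S)):
    P=c.reshape(-1,3)
    inn=(P[:,0]>340)&(P[:,0]<570)&(P[:,1]>30)&(P[:,1]<330);P=P[inn]
    # caps
    for b,x,y in(('b1',403,117),('b2',414.5,177),('b3',497.5,156)):
        q=P[(np.hypot(P[:,0]-x,P[:,1]-y)<22)&(P[:,2]>118)];print(nm,b,len(q),q.mean(0),(q.min(0)+q.max(0))/2)
    # roof front edge: roof points z 144-153
    q=P[(P[:,2]>145)&(P[:,2]<155)].astype(np.float32)
    r=cv2.minAreaRect(q[:,:2]);print(nm,'roof',r)
    f=P[(P[:,2]>60)&(P[:,2]<82)&(P[:,1]<100)]
    # front face
    best=None
    for th in np.radians(np.arange(0,30,.25)):
        n=np.array([np.sin(th),np.cos(th)]) # into-cabinet direction
        s=f[:,:2]@n;h,e=np.histogram(s,bins=np.arange(s.min(),s.max()+2,2))
        k=h[:12].max();best=max(best or (0,),(k,np.degrees(th),e[h[:12].argmax()]+1))
    print(nm,'front',best)
    th=np.radians(best[1]);n=np.array([np.sin(th),np.cos(th)]);l=np.array([-n[1],n[0]])
    g=f[abs(f[:,:2]@n-best[2])<4];print(len(g),'lat extents',np.percentile(g[:,:2]@l,[0,2,98,100]),'z',g[:,2].min(),g[:,2].max(),'s',np.median(g[:,:2]@n))
    top=P[(P[:,2]>83)&(P[:,2]<89)&(P[:,1]<110)];print('board top',len(top),np.percentile(top[:,:2]@n,[2,50,98]),np.percentile(top[:,:2]@l,[0,2,98,100]))
    vx,vy,x0,y0=cv2.fitLine(top[:,:2].astype(np.float32),cv2.DIST_HUBER,0,.01,.01).ravel();print('line angle of l',np.degrees(np.arctan2(vy,vx)),x0,y0)
E
python3 - <<'E'
import numpy as np,cv2
a=np.load('top.npz')['im'][160:300,120:280,::-1];b=np.load('scene.npz')['im'][150:290,110:310,::-1]
cv2.imwrite('pics/crop_top.png',cv2.resize(a,None,fx=4,fy=4,interpolation=cv2.INTER_CUBIC))
cv2.imwrite('pics/crop_sc.png',cv2.resize(b,None,fx=4,fy=4,interpolation=cv2.INTER_CUBIC))
E
```

```text
top b1 130 [401.66 121.37 122.39] [401.12 121.64 121.83]
top b2 217 [417.31 185.46 148.51] [415.52 185.72 143.36]
top b3 199 [500.46 164.98 146.01] [498.38 164.35 143.12]Traceback (most recent call last):
  File "<stdin>", line 12, in <module>
cv2.error: OpenCV(4.12.0) /io/opencv/modules/imgproc/src/convhull.cpp:143: error: (-215:Assertion failed) total >= 0 && (depth == CV_32F || depth == CV_32S) in function 'convexHull'
```

View pics/crop_top.png

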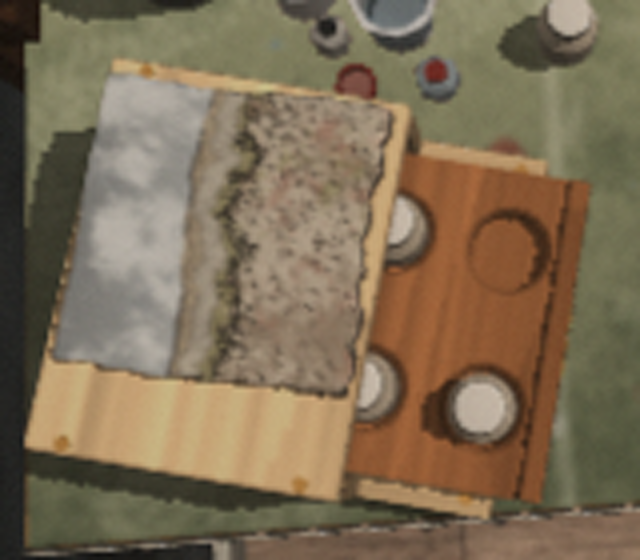

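View pics/crop_sc.png

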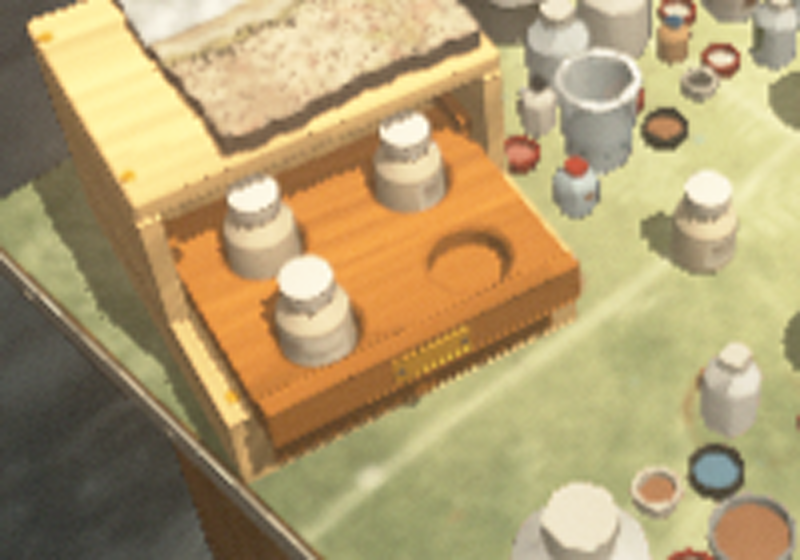

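The top crop shows the hole rim centred at about (508,251), the front board's upper corners at (590,183) and (541,502), and the roof edge running from (408,105) to (340,499). In the scene crop the hole is at about (471,262), the brass plate at (433,356), and the b1 cap at (306,272).

```bash
cat >> h.py <<'E'
def ray(p,u,v,z):
    d=rot(p['attitude'])@np.array([(u-p['cx'])/p['fx'],-(v-p['cy'])/p['fy'],-1]); o=np.array(p['xyz']);return o+d*(z-o[2])/d[2]
E
python3 - <<'E'
from h import *
np.set_printoptions(precision=1,suppress=True)
pt,ps=optics.camera_params('top'),optics.camera_params('scene')
f=lambda a,o:((a[0]+.5)/4-.5+o[0],(a[1]+.5)/4-.5+o[1])
ang=lambda a,b:np.degrees(np.arctan2(-(b-a)[1],(b-a)[0]))
t={n:ray(pt,*f(c,(120,160)),z) for n,c,z in[('hole',(508.5,251),80),('fR',(590,183),86),('fL',(541,502),86),('b1',(480,405),123),('rR',(408,105),150),('rL',(340,499),150),('stray',(570,16),59)]}
s={n:ray(ps,*f(c,(110,150)),z) for n,c,z in[('hole',(471,262),80),('plate',(433,356),71),('fR',(580,265),86),('fL',(274,430),86),('b1',(306,272),123),('rR',(498,72),150),('rL',(138,215),150),('stray',(708,186),59)]}
for m in(t,s):
    for k,v in m.items():print(k,v)
    print('front ang',ang(m['fL'],m['fR']),np.linalg.norm(m['fL']-m['fR']),'mid',(m['fL']+m['fR'])/2,'roof',ang(m['rL'],m['rR']),np.linalg.norm(m['rL']-m['rR']),'mid',(m['rL']+m['rR'])/2,'hole-b1',ang(m['b1'],m['hole']),np.linalg.norm((m['b1']-m['hole'])[:2]))
# cheeks/bench obstacles near stray: cloud
E
```

```text
hole [488.   99.7  80. ]
fR [522.3  51.1  86. ]
fL [350.5  91.9  86. ]
b1 [403.1 120.3 123. ]
rR [560.3 147.  150. ]
rL [361.6 192.4 150. ]
stray [628.3  53.1  59. ]
front ang 13.369648909662564 176.61471577543549 mid [436.4  71.5  86. ] roof 12.85717120875936 203.77921462175252 mid [460.9 169.7 150. ] hole-b1 13.640701598293743 87.32912240980635
hole [484.1  95.   80. ]
plate [433.1  69.3  71. ]
fR [518.8  48.5  86. ]
fL [344.6  82.4  86. ]
b1 [401.  120.1 123. ]
rR [545.5 133.8 150. ]
rL [355.9 186.2 150. ]
stray [627.3  52.7  59. ]
front ang 11.007337658147476 177.3804485118353 mid [431.7  65.5  86. ] roof 15.435604171019046 196.72888109264355 mid [450.7 160.  150. ] hole-b1 16.840417153473965 86.85438035499479
```

```bash
python3 - <<'E'
from h import *
np.set_printoptions(precision=1,suppress=True)
P=np.vstack([np.load(f'{n}_c.npy').reshape(-1,3) for n in('top','scene')])
c=np.array([627.5,53]);r=np.array([.973,-.23]);n=np.array([.23,.973])
q=P[:,:2]-c;a,b=q@r,q@n
print('height grid rows=n(-130..130) cols=r(-130..130), 20mm')
for j in range(-130,130,20):
    print(j,[int(P[m,2].max()) if (m:=(a>=i)&(a<i+20)&(b>=j)&(b<j+20)&(P[:,2]<500)).any() else -1 for i in range(-130,130,20)])
A=np.array([290,-581.]);B=c;d=(B-A)/np.linalg.norm(B-A);q=P[:,:2]-A;s=q@d;l=abs(q@np.array([-d[1],d[0]]))
print('corridor',[(i,int(P[m,2].max())) for i in range(0,720,60) if (m:=(s>=i)&(s<i+60)&(l<90)&(P[:,2]<650)).any()])
p=np.array([290.5,-580.8]);print('to stray',c-p)
E
```

```text
height grid rows=n(-130..130) cols=r(-130..130), 20mm
-130 [13, 12, 38, 54, 41, 14, 28, 27, 27, 27, 2, 3, 3]
-110 [12, 6, 41, 59, 58, 4, 28, 27, 28, 27, 3, 3, 4]
-90 [2, 4, 4, 44, 43, 4, 25, 30, 27, 23, 15, 14, 3]
-70 [3, 3, 4, 3, 4, 3, 3, 4, 13, 14, 14, 13, 12]
-50 [3, 5, 2, 3, 3, 3, 4, 2, 12, 16, 14, 13, 13]
-30 [89, 88, 3, 2, 3, 38, 58, 35, 3, 11, 14, 13, 9]
-10 [85, 83, 57, 4, 3, 59, 62, 60, 3, 3, 9, 10, 3]
10 [83, 83, 58, 4, 4, 38, 59, 37, 5, 3, 4, 5, 66]
30 [84, 83, 58, 4, 3, 3, 4, 3, 4, 4, 4, 3, 66]
50 [83, 82, 58, 26, 35, 3, 3, 4, 4, 2, 3, 5, 68]
70 [167, 167, 151, 28, 39, 64, 65, 64, 12, 13, 3, 5, 3]
90 [168, 168, 150, 3, 63, 67, 63, 66, 14, 12, 11, 3, 39]
110 [167, 169, 152, 12, 63, 65, 66, 66, 10, 9, 13, 12, 38]
corridor [(0, -24), (60, 34), (120, 34), (180, 35), (240, 87), (300, 87), (360, 87), (420, 84), (480, 73), (540, 62), (600, 59), (660, 61)]
to stray [337.  633.8]
```

```bash
python3 -m inch '[{"dx":0.18,"dy":-0.128},{"dx":0.18,"dy":-0.128},{"dx":0.18,"dy":-0.128},{"dx":0.18,"dy":-0.128},{"dx":0.18,"dy":-0.128},{"dx":0.18,"dy":-0.128},{"dx":0.18,"dy":-0.128},{"dx":0.18,"dy":-0.128},{"dx":0.18,"dy":-0.128},{"dx":0.18,"dy":-0.128},{"dx":0.18,"dy":-0.128},{"dx":0.18,"dy":-0.128},{"dx":0.18,"dy":-0.128},{"rz":-0.0558,"dz":0.08,"fingers":-0.4},{"rz":-0.0558,"dz":0.08,"fingers":-0.4},{"rz":-0.0558,"dz":0.08,"fingers":-0.4},{"rz":-0.0558,"dz":0.08,"fingers":-0.4},{"rz":-0.0558,"fingers":-0.4},{"fingers":-0.4}]' 50
cat >> h.py <<'E'
def goto(x,y,z,th=13.2,lean=0):
    """print pending move in tool axes to pose with tool x along the tray's +x (lean deg)"""
    s=status.sense();M=R.from_rotvec(s['eef_rot']);t,l=np.radians(th),np.radians(lean)
    n=np.array([np.sin(t),np.cos(t),0]);Z=np.sin(l)*n+np.cos(l)*np.array([0,0,-1.]);X=np.cos(l)*n+np.sin(l)*np.array([0,0,1.])
    G=R.from_matrix(np.stack([X,np.cross(Z,X),Z],1))
    print('shift units',np.round(M.inv().apply(np.array([x,y,z])-s['tcp_pos'])/250,4),'turn units',np.round((M.inv()*G).as_rotvec()/np.pi,4),'t',round(s['time'],2),'tcp',np.round(s['tcp_pos'],1),'F',np.round(s['ft_force'],1),'w',round(s['grip_width'],1),'q',np.round(s['qpos'],2))
E
python3 - <<'E'
from h import *
goto(627.5,53,160)
p,im,d=snap('wrist');print(p)
cv2.imwrite('pics/w1.png',cv2.resize(im[:,:,::-1],(800,600),interpolation=cv2.INTER_CUBIC))
E
```

```text
shift units [ 2.3396 -1.6639  0.3728] turn units [-5.00e-04 -2.00e-04 -2.79e-01] t 0.1 tcp [ 290.6 -580.8  252.5] F [-1.  -0.3 -0.5] w 85.3 q [ 1.04  0.63  0.04  1.52 -0.03  1.   -0.02]
{'fx': 297.3186396354542, 'fy': 297.3186396354542, 'cx': 255.21230127237985, 'cy': 195.3474942791302, 'xyz': array([ 354.55891714, -548.98504833,  374.31683012]), 'attitude': array([-0.25456336,  0.16003775, -1.09814981])}$[0]: bad value
```

View pics/w1.png

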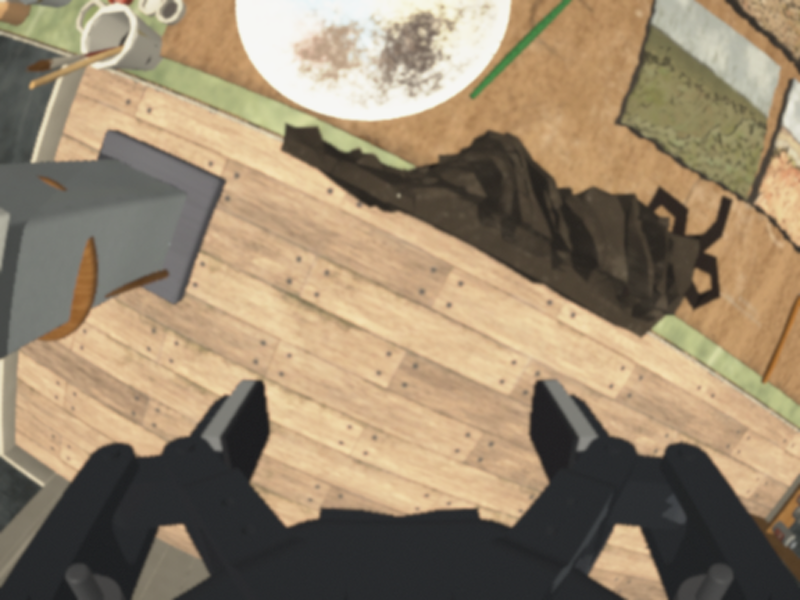

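The move was refused, so the arm hasn't moved and the wrist view only shows the floor and the bench edge. I'll check whether every key is required.

```bash
python3 -m inch '[{"dx":0.18,"dy":-0.128,"dz":0,"rx":0,"ry":0,"rz":0,"fingers":-1}]' 50
```

```text
time: 0.28
tcp_pos: [313.4, -535.8, 252.6]
eef_rot: [3.058, 0.71, -0.004]
ft_force: [1.1, 1.3, -0.6]
grip_width: 85.2
gripper_force: 0.0
```

```bash
python3 -m inch '[{"dx":0.18,"dy":-0.128,"dz":0,"rx":0,"ry":0,"rz":0,"fingers":-1},{"dx":0.18,"dy":-0.128,"dz":0,"rx":0,"ry":0,"rz":0,"fingers":-1},{"dx":0.18,"dy":-0.128,"dz":0,"rx":0,"ry":0,"rz":0,"fingers":-1},{"dx":0.18,"dy":-0.128,"dz":0,"rx":0,"ry":0,"rz":0,"fingers":-1},{"dx":0.18,"dy":-0.128,"dz":0,"rx":0,"ry":0,"rz":0,"fingers":-1},{"dx":0.18,"dy":-0.128,"dz":0,"rx":0,"ry":0,"rz":0,"fingers":-1},{"dx":0.18,"dy":-0.128,"dz":0,"rx":0,"ry":0,"rz":0,"fingers":-1},{"dx":0.18,"dy":-0.128,"dz":0,"rx":0,"ry":0,"rz":0,"fingers":-1},{"dx":0.18,"dy":-0.128,"dz":0,"rx":0,"ry":0,"rz":0,"fingers":-1},{"dx":0.18,"dy":-0.128,"dz":0,"rx":0,"ry":0,"rz":0,"fingers":-1},{"dx":0.18,"dy":-0.128,"dz":0,"rx":0,"ry":0,"rz":0,"fingers":-1},{"dx":0.18,"dy":-0.128,"dz":0,"rx":0,"ry":0,"rz":0,"fingers":-1},{"dx":0,"dy":0,"dz":0.08,"rx":0,"ry":0,"rz":-0.0558,"fingers":-0.4},{"dx":0,"dy":0,"dz":0.08,"rx":0,"ry":0,"rz":-0.0558,"fingers":-0.4},{"dx":0,"dy":0,"dz":0.08,"rx":0,"ry":0,"rz":-0.0558,"fingers":-0.4},{"dx":0,"dy":0,"dz":0.08,"rx":0,"ry":0,"rz":-0.0558,"fingers":-0.4},{"dx":0,"dy":0,"dz":0,"rx":0,"ry":0,"rz":-0.0558,"fingers":-0.4},{"dx":0,"dy":0,"dz":0,"rx":0,"ry":0,"rz":0,"fingers":-0.4}]' 50
python3 - <<'E'
from h import *
goto(627.5,53,160)
p,im,d=snap('wrist');print(p)
cv2.imwrite('pics/w2.png',cv2.resize(im[:,:,::-1],(800,600),interpolation=cv2.INTER_CUBIC))
E
```

```text
time: 2.52
tcp_pos: [627.7, 52.2, 172.8]
eef_rot: [-2.464, -1.948, 0.001]
ft_force: [-1.0, -0.2, -0.1]
grip_width: 60.1
gripper_force: 0.0
shift units [ 0.0031 -0.0015  0.0511] turn units [-0.0003 -0.0001 -0.0007] t 2.52 tcp [627.7  52.2 172.8] F [-1.  -0.2 -0.1] w 60.1 q [ 0.01  0.7  -0.23  1.65  0.2   0.82 -0.53]
{'fx': 297.3186396354542, 'fy': 297.3186396354542, 'cx': 255.21230127237985, 'cy': 195.3474942791302, 'xyz': array([644.07076275, 121.90594484, 294.61385185]), 'attitude': array([-0.28376569,  0.03414094, -0.23024158])}
```

View pics/w2.png

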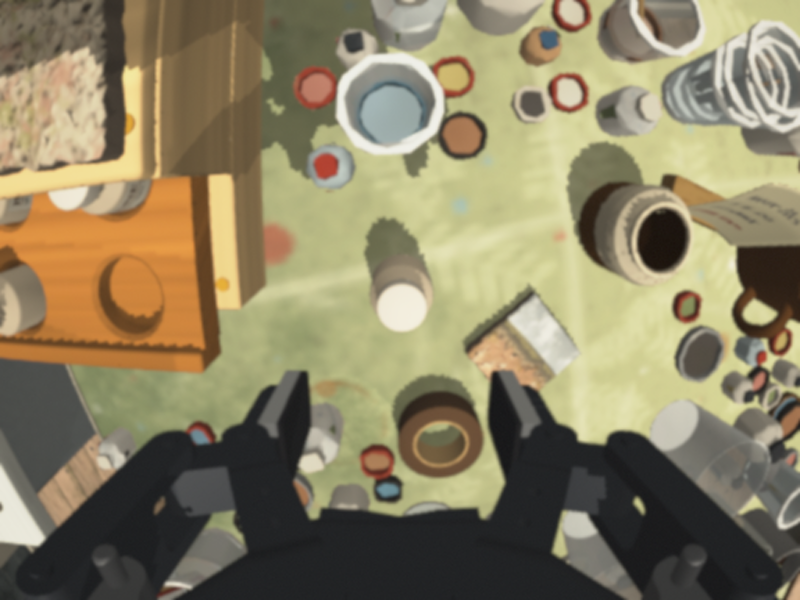

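The wrist view shows the stray's cap at (401,308), clear of the tile and tape. The hole rim is centred at (131,294), and the tray's right front corner is at about (219,352).

```bash
cat >> h.py <<'E'
def wray(p,u,v,z):
    a,b=u*.64-.18-p['cx'],v*.64-.18-p['cy'];r=np.hypot(a,b);t=r/p['fx']
    d=rot(p['attitude'])@np.array([np.sin(t)*a/r,-np.sin(t)*b/r,-np.cos(t)]);o=np.array(p['xyz']);return np.round(o+d*(z-o[2])/d[2],1)
E
python3 - <<'E'
from h import *
p=optics.camera_params('wrist')
for n,u,v,z in[('stray',401,308,59),('hole',131,294.5,80),('frontRtop',219,352,86),('frontL-ish',0,342,86),('surfR',196,177,80)]:print(n,wray(p,u,v,z))
E
```

```text
stray [628.9  53.1  59. ]
hole [490.3 100.1  80. ]
frontRtop [534.7  59.5  86. ]
frontL-ish [369.9  98.6  86. ]
surfR [548.5 147.   80. ]
```

```bash
python3 -m inch '[{"dx":0.004,"dy":0.003,"dz":0.13,"rx":0,"ry":0,"rz":0,"fingers":-0.4},{"dx":0,"dy":0,"dz":0.13,"rx":0,"ry":0,"rz":0,"fingers":-0.4},{"dx":0,"dy":0,"dz":0.13,"rx":0,"ry":0,"rz":0,"fingers":-0.4},{"dx":0,"dy":0,"dz":0.07,"rx":0,"ry":0,"rz":0,"fingers":-0.4},{"dx":0,"dy":0,"dz":0.06,"rx":0,"ry":0,"rz":0,"fingers":-0.4},{"dx":0,"dy":0,"dz":0,"rx":0,"ry":0,"rz":0,"fingers":-0.4},{"dx":0,"dy":0,"dz":0,"rx":0,"ry":0,"rz":0,"fingers":-0.4}]' 40
python3 - <<'E'
from h import *
goto(628.7,53.1,43)
E
```

```text
time: 3.45
tcp_pos: [629.7, 53.3, 44.2]
eef_rot: [2.462, 1.95, 0.002]
ft_force: [-0.0, -0.0, 0.3]
grip_width: 59.8
gripper_force: 0.0
shift units [-0.0018 -0.0036  0.005 ] turn units [ 0.0005 -0.0002 -0.0002] t 3.45 tcp [629.7  53.3  44.2] F [-0.  -0.   0.3] w 59.8 q [-0.02  0.88 -0.18  1.71  0.25  0.58 -0.58]
```

Now I'll close and lift.

```bash
python3 -m inch '[{"dx":0,"dy":-0.003,"dz":0.005,"rx":0,"ry":0,"rz":0,"fingers":1},{"dx":0,"dy":0,"dz":0,"rx":0,"ry":0,"rz":0,"fingers":1},{"dx":0,"dy":0,"dz":0,"rx":0,"ry":0,"rz":0,"fingers":1},{"dx":0,"dy":0,"dz":0,"rx":0,"ry":0,"rz":0,"fingers":1},{"dx":0,"dy":0,"dz":0,"rx":0,"ry":0,"rz":0,"fingers":1},{"dx":0,"dy":0,"dz":-0.05,"rx":0,"ry":0,"rz":0,"fingers":1},{"dx":0,"dy":0,"dz":-0.1,"rx":0,"ry":0,"rz":0,"fingers":1},{"dx":0,"dy":0,"dz":-0.15,"rx":0,"ry":0,"rz":0,"fingers":1},{"dx":0,"dy":0,"dz":-0.15,"rx":0,"ry":0,"rz":0,"fingers":1},{"dx":0,"dy":0,"dz":0,"rx":0,"ry":0,"rz":0,"fingers":1}]' 40
python3 - <<'E'
from h import *
goto(488.5,99,170)
E
```

```text
time: 4.7
tcp_pos: [630.5, 53.7, 158.5]
eef_rot: [2.46, 1.949, 0.01]
ft_force: [-0.6, -1.1, 0.1]
grip_width: 34.9
gripper_force: 40.1
shift units [ 0.0465 -0.594  -0.05  ] turn units [ 0.0021 -0.0008 -0.0001] t 4.7 tcp [630.5  53.7 158.5] F [-0.6 -1.1  0.1] w 34.9 q [ 0.    0.72 -0.22  1.66  0.21  0.78 -0.54]
```

```bash
python3 -m inch '[{"dx":0.005,"dy":-0.1,"dz":-0.03,"rx":0,"ry":0,"rz":0,"fingers":1},{"dx":0.01,"dy":-0.15,"dz":-0.02,"rx":0,"ry":0,"rz":0,"fingers":1},{"dx":0.015,"dy":-0.15,"dz":0,"rx":0,"ry":0,"rz":0,"fingers":1},{"dx":0.015,"dy":-0.14,"dz":0,"rx":0,"ry":0,"rz":0,"fingers":1},{"dx":0.005,"dy":-0.055,"dz":0,"rx":0,"ry":0,"rz":0,"fingers":1},{"dx":0,"dy":0,"dz":0,"rx":0,"ry":0,"rz":0,"fingers":1},{"dx":0,"dy":0,"dz":0,"rx":0,"ry":0,"rz":0,"fingers":1}]' 40
python3 - <<'E'
from h import *
goto(489,100,170)
p,im,d=snap('wrist');np.save('pw.npy',p,allow_pickle=True)
cv2.imwrite('pics/w3.png',cv2.resize(im[:,:,::-1],(800,600),interpolation=cv2.INTER_CUBIC))
E
```

```text
time: 5.58
tcp_pos: [487.8, 99.1, 167.1]
eef_rot: [2.463, 1.949, 0.002]
ft_force: [-0.2, -0.6, -1.1]
grip_width: 35.0
gripper_force: 40.1
shift units [ 0.0047  0.0039 -0.0117] turn units [ 0.0005 -0.0001 -0.0004] t 5.58 tcp [487.8  99.1 167.1] F [-0.2 -0.6 -1.1] w 35.0 q [-0.11  0.55 -0.22  2.02  0.2   0.59 -0.69]
```

View pics/w3.png

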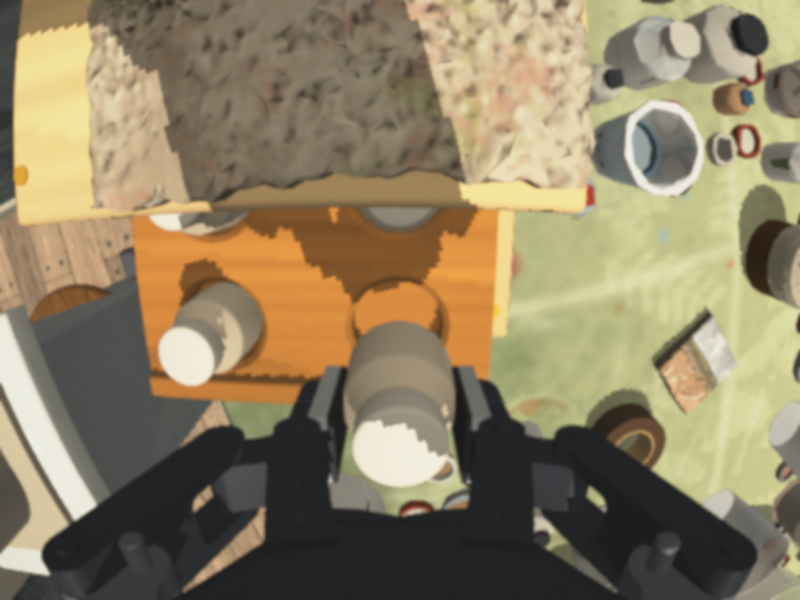

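The bottle is held upright. The hole rim spans u 351 to 445 with its back edge at v≈279. The tray's right edge runs (500,210) to (490,375), its left edge (135,215) to (152,380), and the front board's upper corners are at about (152,394) on the left.

```bash
python3 - <<'E'
from h import *
p=np.load('pw.npy',allow_pickle=True).item()
n=np.array([.228,.973]);r=np.array([.973,-.228])
for k,u,v,z in[('holeL',351,320,80),('holeR',445,320,80),('holeB',398,279,80),('trayR1',500,212,80),('trayR2',492,350,80),('trayL1',135,217,80),('trayL2',150,370,80),('bdL',151,378,86),('foot front',401,324,129-5+0),('roof L',20,222,150),('roof R',586,212,150),('b1cap',187,357,123)]:
    q=wray(p,u,v,z);print(k,q,'n,r',np.round(q[:2]@n,1),np.round(q[:2]@r,1))
for k,q in[('tcp',(487.8,99.1)),('hole est',(489,100)),('stray grasp',(628.6,53.1)),('tcp at grasp',(629.5,53.4))]:print(k,np.array(q)@n,np.array(q)@r)
E
```

```text
holeL [466.2 107.5  80. ] n,r 210.9 429.1
holeR [509.7  97.3  80. ] n,r 210.9 473.8
holeB [492.5 121.8  80. ] n,r 230.8 451.4
trayR1 [545.  141.9  80. ] n,r 262.3 497.9
trayR2 [529.3  76.6  80. ] n,r 195.2 497.5
trayL1 [371.7 184.7  80. ] n,r 264.5 319.6
trayL2 [348.9 104.7  80. ] n,r 181.4 315.6
bdL [351.9 102.   86. ] n,r 179.5 319.1
foot front [492.  114.6 124. ] n,r 223.7 452.6
roof L [360.4 195.3 150. ] n,r 272.2 306.1
roof R [559.  145.6 150. ] n,r 269.1 510.7
b1cap [401.8 120.  123. ] n,r 208.4 363.6
tcp 207.6427 452.03459999999995
hole est 208.792 452.99699999999996
stray grasp 194.98710000000003 599.521
tcp at grasp 195.48420000000002 600.3283
```

```bash
python3 -m inch '[{"dx":0.007,"dy":-0.002,"dz":0.06,"rx":0,"ry":0,"rz":0,"fingers":1},{"dx":0,"dy":0,"dz":0.06,"rx":0,"ry":0,"rz":0,"fingers":1},{"dx":0,"dy":0,"dz":0.04,"rx":0,"ry":0,"rz":0,"fingers":1},{"dx":0,"dy":0,"dz":0,"rx":0,"ry":0,"rz":0,"fingers":1},{"dx":0,"dy":0,"dz":0,"rx":0,"ry":0,"rz":0,"fingers":1}]' 40
python3 - <<'E'
from h import *
t=np.array([.228,.973])*208.9+np.array([.973,-.228])*451.5
goto(*t,107)
E
```

```text
time: 6.25
tcp_pos: [486.3, 101.5, 127.1]
eef_rot: [2.462, 1.951, 0.0]
ft_force: [-0.2, -0.2, -0.4]
grip_width: 34.2
gripper_force: 40.1
shift units [-0.0038  0.0037  0.0803] turn units [ 0. -0.  0.] t 6.25 tcp [486.3 101.5 127.1] F [-0.2 -0.2 -0.4] w 34.2 q [-0.13  0.61 -0.19  2.05  0.23  0.5  -0.72]
```

```bash
python3 -m inch '[{"dx":-0.002,"dy":0.005,"dz":0.024,"rx":0,"ry":0,"rz":0,"fingers":1},{"dx":0,"dy":0,"dz":0.024,"rx":0,"ry":0,"rz":0,"fingers":1},{"dx":0,"dy":0,"dz":0.012,"rx":0,"ry":0,"rz":0,"fingers":1},{"dx":0,"dy":0,"dz":0,"rx":0,"ry":0,"rz":0,"fingers":1},{"dx":0,"dy":0,"dz":0,"rx":0,"ry":0,"rz":0,"fingers":1}]' 40
python3 - <<'E'
from h import *
t=np.array([.228,.973])*208.9+np.array([.973,-.228])*451.5
goto(*t,107)
E
```

```text
time: 6.88
tcp_pos: [487.3, 100.7, 112.1]
eef_rot: [2.462, 1.951, 0.0]
ft_force: [0.8, -1.4, 0.1]
grip_width: 34.6
gripper_force: 40.1
shift units [-0.0016 -0.001   0.0205] turn units [ 0. -0. -0.] t 6.88 tcp [487.3 100.7 112.1] F [ 0.8 -1.4  0.1] w 34.6 q [-0.14  0.64 -0.18  2.06  0.24  0.46 -0.73]
```

```bash
python3 -m inch '[{"dx":0,"dy":0,"dz":0.008,"rx":0,"ry":0,"rz":0,"fingers":1},{"dx":0,"dy":0,"dz":0.008,"rx":0,"ry":0,"rz":0,"fingers":1},{"dx":0,"dy":0,"dz":0.004,"rx":0,"ry":0,"rz":0,"fingers":1},{"dx":0,"dy":0,"dz":0,"rx":0,"ry":0,"rz":0,"fingers":1}]' 40
python3 - <<'E'
from h import *
goto(487,100.4,107)
p,im,d=snap('wrist')
cv2.imwrite('pics/w4.png',im[100:340,60:400,::-1].repeat(2,0).repeat(2,1))
E
```

```text
time: 7.38
tcp_pos: [487.2, 100.5, 107.1]
eef_rot: [2.462, 1.951, -0.0]
ft_force: [-0.8, -0.4, 0.0]
grip_width: 34.8
gripper_force: 40.2
shift units [-0.0007 -0.0005  0.0004] turn units [-0.  0. -0.] t 7.38 tcp [487.2 100.5 107.1] F [-0.8 -0.4  0. ] w 34.8 q [-0.14  0.65 -0.17  2.06  0.24  0.45 -0.73]
```

View pics/w4.png

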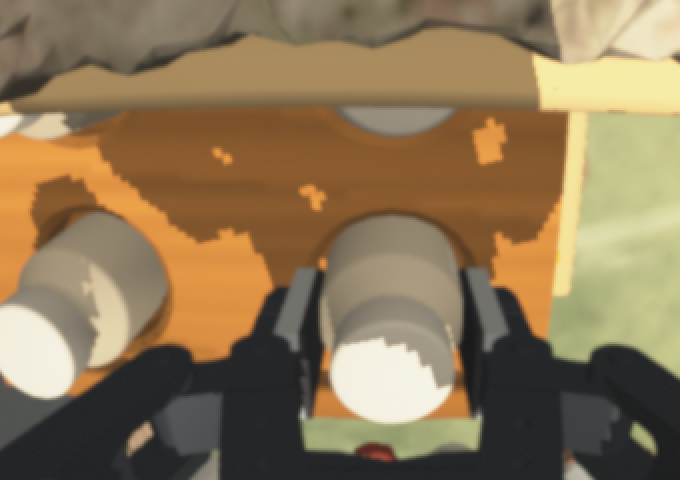

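The bottle is standing in the hole. I'll ease down another 1 mm, open partway and rise.

```bash
python3 -m inch '[{"dx":0,"dy":0,"dz":0.004,"rx":0,"ry":0,"rz":0,"fingers":1},{"dx":0,"dy":0,"dz":0,"rx":0,"ry":0,"rz":0,"fingers":0.05},{"dx":0,"dy":0,"dz":0,"rx":0,"ry":0,"rz":0,"fingers":-0.1},{"dx":0,"dy":0,"dz":0,"rx":0,"ry":0,"rz":0,"fingers":-0.25},{"dx":0,"dy":0,"dz":0,"rx":0,"ry":0,"rz":0,"fingers":-0.25},{"dx":0,"dy":0,"dz":-0.04,"rx":0,"ry":0,"rz":0,"fingers":-0.25},{"dx":0,"dy":0,"dz":-0.08,"rx":0,"ry":0,"rz":0,"fingers":-0.25},{"dx":0,"dy":0,"dz":-0.12,"rx":0,"ry":0,"rz":0,"fingers":-0.25},{"dx":0,"dy":0,"dz":-0.12,"rx":0,"ry":0,"rz":0,"fingers":-0.25},{"dx":0,"dy":0,"dz":0,"rx":0,"ry":0,"rz":0,"fingers":-0.25}]' 40
python3 - <<'E'
from h import *
n=np.array([.228,.973]);r=np.array([.973,-.228])
p,im,d=snap('wrist');np.save('pw.npy',p,allow_pickle=True)
t=n*90+r*407.5
goto(*t,200)
goto(*t,200,13.2,38)
cv2.imwrite('pics/w5.png',cv2.resize(im[:,:,::-1],(800,600),interpolation=cv2.INTER_CUBIC))
E
```

```text
time: 8.68
tcp_pos: [488.7, 101.0, 198.6]
eef_rot: [2.461, 1.95, 0.008]
ft_force: [-0.5, 0.6, -0.4]
grip_width: 53.5
gripper_force: 0.0
shift units [-0.4775 -0.1787 -0.0119] turn units [ 0.0008 -0.0003 -0.0001] t 8.72 tcp [487.8 100.6 197.3] F [0.2 0.4 0.5] w 53.3 q [-0.09  0.5  -0.24  1.99  0.18  0.67 -0.68]
shift units [-0.4775 -0.1787 -0.0119] turn units [8.000e-04 2.108e-01 2.000e-04] t 8.72 tcp [487.8 100.6 197.3] F [0.2 0.4 0.5] w 53.3 q [-0.09  0.5  -0.24  1.99  0.18  0.67 -0.68]
```

View pics/w5.png

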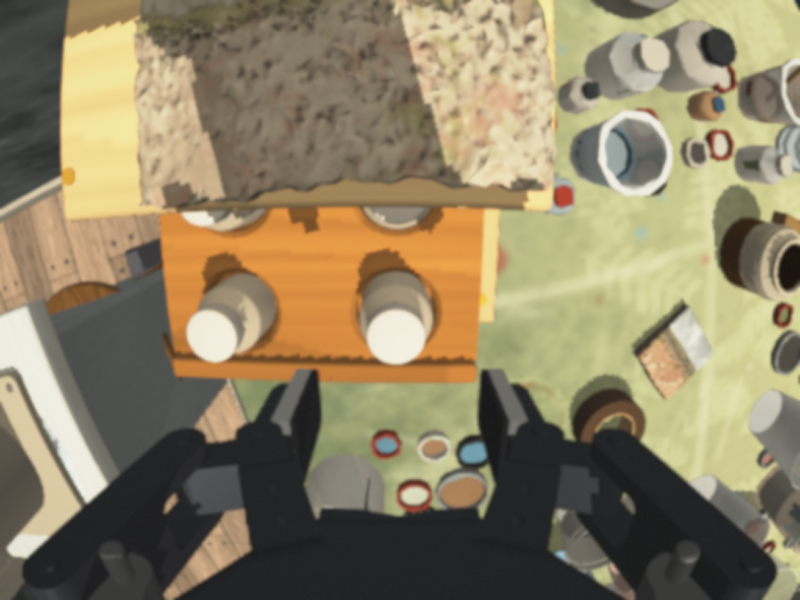

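The stray bottle is upright in the hole. The front board's outer top edge runs (175,376) to (476,382).

```bash
python3 - <<'E'
from h import *
p=np.load('pw.npy',allow_pickle=True).item()
n=np.array([.228,.973]);r=np.array([.973,-.228])
for k,u,v,z in[('fL',175,376,86),('fR',476,382,86),('capNew',396,338,123),('capb1',213,336,123),('trayR',483,230,80),('trayL',161,230,80),('roofL',65,219,150),('roofR',552,210,150)]:
    q=wray(p,u,v,z);print(k,q,'n,r',np.round(q[:2]@n,1),np.round(q[:2]@r,1))
P=np.vstack([np.load(f'{a}_c.npy').reshape(-1,3) for a in('top','scene')]);a,b=P[:,:2]@r,P[:,:2]@n
print('cols r',list(range(300,520,20)))
for j in range(-80,180,20):
    print(j,[int(P[m,2].max()) if (m:=(a>=i)&(a<i+20)&(b>=j)&(b<j+20)&(P[:,2]<400)).any() else -1 for i in range(300,520,20)])
E
```

```text
fL [348.1  91.9  86. ] n,r 168.8 317.7
fR [521.8  50.3  86. ] n,r 167.9 496.2
capNew [487.2  99.9 123. ] n,r 208.3 451.3
capb1 [402.1 120.1 123. ] n,r 208.5 363.9
trayR [541.8 132.4  80. ] n,r 252.4 497.0
trayL [368.3 176.6  80. ] n,r 255.8 318.1
roofL [359.3 194.7 150. ] n,r 271.4 305.2
roofR [558.9 145.6 150. ] n,r 269.1 510.6
cols r [300, 320, 340, 360, 380, 400, 420, 440, 460, 480, 500]
-80 [-740, -741, 0, 3, 83, 82, 44, 81, 84, 25, 71]
-60 [-742, -748, 2, 3, 83, 86, 60, 73, 83, 3, 72]
-40 [-746, -1, 1, 139, 133, 98, 82, 84, 83, 12, 74]
-20 [-742, -1, 3, 161, 139, 82, 84, 82, 12, 12, 2]
0 [-744, -5, 2, 70, 104, 107, 81, 11, 12, 12, 13]
20 [-746, 0, 3, 73, 109, 107, 106, 71, 13, 13, 8]
40 [-1, 2, 38, 69, 106, 107, 106, 2, 9, 11, 13]
60 [-749, 2, 38, 40, 70, 75, 72, 13, 13, 12, 12]
80 [-1, 1, 4, 6, 3, 4, 11, 13, 13, 12, 10]
100 [1, 2, 3, 2, 3, 3, 2, 3, 2, 4, 4]
120 [1, 3, 3, 6, 3, 3, 5, 4, 2, 3, 3]
140 [2, 2, 4, 4, 3, 2, 3, 3, 3, 3, 4]
160 [86, 89, 89, 89, 88, 89, 88, 90, 89, 88, 3]
```

```bash
python3 -m inch '[{"dx":-0.1,"dy":-0.06,"dz":-0.03,"rx":0,"ry":0,"rz":0,"fingers":1},{"dx":-0.1,"dy":-0.06,"dz":0,"rx":0,"ry":0,"rz":0,"fingers":1},{"dx":-0.084,"dy":-0.057,"dz":0,"rx":0,"ry":0,"rz":0,"fingers":1},{"dx":0,"dy":0,"dz":0,"rx":0,"ry":0.0486,"rz":0,"fingers":1},{"dx":0,"dy":0,"dz":0,"rx":0,"ry":0.0486,"rz":0,"fingers":1},{"dx":0,"dy":0,"dz":0,"rx":0,"ry":0.0486,"rz":0,"fingers":1},{"dx":0,"dy":0,"dz":0,"rx":0,"ry":0.0486,"rz":0,"fingers":1},{"dx":0,"dy":0,"dz":0,"rx":0,"ry":0,"rz":0,"fingers":1},{"dx":0,"dy":0,"dz":0,"rx":0,"ry":0,"rz":0,"fingers":1}]' 40
cat >> h.py <<'E'
n4=np.array([np.sin(np.radians(13.4)),np.cos(np.radians(13.4))]);r4=np.array([n4[1],-n4[0]])
def nr():
    s=status.sense();q=s['tcp_pos'][:2];print('n,r',np.round([q@n4,q@r4],2),'Fn',np.round(s['ft_force'][:2]@n4,1))
E
python3 - <<'E'
from h import *
for k,q in[('fL',(348.1,91.9)),('fR',(521.8,50.3)),('b1',(402.1,120.1)),('new',(487.2,99.9)),('tR',(541.8,132.4)),('tL',(368.3,176.6)),('rL',(359.3,194.7)),('rR',(558.9,145.6))]:print(k,np.round([q@n4,q@r4],1))
nr();s=status.sense()
t=n4*138+r4*(407.0)
goto(*t,88,13.4,35)
E
```

```text
time: 9.85
tcp_pos: [427.4, 42.3, 203.1]
eef_rot: [-2.108, -1.673, -0.653]
ft_force: [-0.8, 0.4, 0.3]
grip_width: -0.4
gripper_force: 0.0
fL [170.1 317.3]
fR [169.9 495.9]
b1 [210.  363.3]
new [210.1 450.8]
tR [254.4 496.4]
tL [257.1 317.3]
rL [272.7 304.4]
rR [271.2 509.9]
n,r [140.23 405.96] Fn 0.2
shift units [-0.2681  0.0051  0.3744] turn units [-0.0014  0.0028  0.0009] t 9.85 tcp [427.4  42.3 203.1] F [-0.8  0.4  0.3] w -0.4 q [ 0.87  0.63 -0.87  2.25 -0.33  0.41  0.2 ]
```

```bash
python3 -m inch '[{"dx":-0.067,"dy":0.005,"dz":0.0936,"rx":0,"ry":0.0028,"rz":0.0009,"fingers":1},{"dx":-0.067,"dy":0,"dz":0.0936,"rx":0,"ry":0,"rz":0,"fingers":1},{"dx":0,"dy":0,"dz":0,"rx":0,"ry":0,"rz":0,"fingers":1}]' 40
python3 - <<'E'
from h import *
nr()
t=n4*138+r4*(407.0)
goto(*t,88,13.4,35)
E
```

```text
time: 10.22
tcp_pos: [427.8, 43.2, 145.3]
eef_rot: [-2.1, -1.669, -0.657]
ft_force: [0.2, 0.4, 0.8]
grip_width: -0.1
gripper_force: 0.0
n,r [141.15 406.14] Fn 0.4
shift units [-0.1418  0.0044  0.1807] turn units [-0.0026  0.0002  0.0012] t 10.22 tcp [427.8  43.2 145.3] F [0.2 0.4 0.8] w -0.1 q [ 0.83  0.77 -0.82  2.28 -0.3   0.26  0.24]
```

```bash
python3 -m inch '[{"dx":-0.03,"dy":0,"dz":0.04,"rx":0,"ry":0,"rz":0,"fingers":1},{"dx":0,"dy":0,"dz":0,"rx":0,"ry":0,"rz":0,"fingers":1}]' 40
python3 - <<'E'
from h import *
nr()
t=n4*138+r4*(407.0)
goto(*t,88,13.4,35)
E
```

```text
time: 10.48
tcp_pos: [428.8, 41.6, 134.2]
eef_rot: [-2.103, -1.668, -0.661]
ft_force: [-0.7, 0.5, -0.3]
grip_width: -0.3
gripper_force: 0.0
n,r [139.85 407.45] Fn 0.3
shift units [-0.1121 -0.0015  0.1473] turn units [-0.0014  0.0001  0.001 ] t 10.47 tcp [428.8  41.6 134.2] F [-0.7  0.5 -0.3] w -0.3 q [ 0.81  0.79 -0.79  2.29 -0.36  0.23  0.31]
```

```bash
python3 -m inch '[{"dx":0,"dy":0,"dz":0,"rx":0,"ry":-0.04,"rz":0,"fingers":1},{"dx":0,"dy":0,"dz":0,"rx":0,"ry":0,"rz":0,"fingers":1}]' 40
python3 - <<'E'
from h import *
nr()
t=n4*138+r4*(407.0)
goto(*t,88,13.4,27.8)
print(status.sense()['qpos'].round(3))
E
```

```text
time: 10.72
tcp_pos: [429.4, 43.1, 135.6]
eef_rot: [-2.181, -1.741, -0.542]
ft_force: [-0.6, -0.3, 0.4]
grip_width: -0.4
gripper_force: 0.0
n,r [141.5  407.75] Fn -0.5
shift units [-0.101  -0.0036  0.1617] turn units [-0.0008  0.      0.0031] t 10.72 tcp [429.4  43.1 135.6] F [-0.6 -0.3  0.4] w -0.4 q [ 0.64  0.68 -0.66  2.29 -0.37  0.24  0.25]
[ 0.642  0.681 -0.657  2.286 -0.37   0.242  0.247]
```

```bash
python3 -m inch '[{"dx":0,"dy":-0.003,"dz":0,"rx":0,"ry":0.034,"rz":0,"fingers":1},{"dx":-0.03,"dy":0,"dz":0.033,"rx":0,"ry":0,"rz":0.002,"fingers":1},{"dx":-0.03,"dy":0,"dz":0.033,"rx":0,"ry":0,"rz":0,"fingers":1},{"dx":0,"dy":0,"dz":0,"rx":0,"ry":0,"rz":0,"fingers":1}]' 40
python3 - <<'E'
from h import *
nr()
t=n4*138+r4*(407.0)
goto(*t,88,13.4,34)
print(status.sense()['qpos'].round(3))
E
```

```text
time: 11.22
tcp_pos: [426.9, 36.8, 111.2]
eef_rot: [-2.123, -1.663, -0.643]
ft_force: [-0.3, 0.2, -0.7]
grip_width: -0.2
gripper_force: 0.0
n,r [134.77 406.69] Fn 0.2
shift units [-0.0413  0.0019  0.0841] turn units [-0.001  -0.0003 -0.0028] t 11.22 tcp [426.9  36.8 111.2] F [-0.3  0.2 -0.7] w -0.2 q [ 0.71  0.78 -0.63  2.3  -0.78  0.23  0.75]
[ 0.712  0.784 -0.634  2.299 -0.778  0.233  0.754]
```

```bash
python3 -m inch '[{"dx":-0.01,"dy":0,"dz":0.028,"rx":0,"ry":0,"rz":0,"fingers":1},{"dx":-0.01,"dy":0.002,"dz":0.028,"rx":0,"ry":0,"rz":-0.0025,"fingers":1},{"dx":0,"dy":0,"dz":0,"rx":0,"ry":0,"rz":0,"fingers":1}]' 40
python3 - <<'E'
from h import *
nr()
t=n4*138+r4*(407.0)
goto(*t,88,13.4,34)
print(status.sense()['qpos'].round(3))
E
```

```text
time: 11.6
tcp_pos: [428.3, 41.1, 97.3]
eef_rot: [-2.115, -1.675, -0.646]
ft_force: [-0.6, 0.2, -0.0]
grip_width: -0.4
gripper_force: 0.0
n,r [139.27 407.11] Fn 0.0
shift units [-0.025  -0.0004  0.0279] turn units [-0.0011 -0.0003  0.0004] t 11.6 tcp [428.3  41.1  97.3] F [-0.6  0.2 -0. ] w -0.4 q [ 0.66  0.8  -0.57  2.3  -1.01  0.24  1.  ]
[ 0.656  0.801 -0.566  2.304 -1.005  0.236  1.   ]
```

```bash
python3 -m inch '[{"dx":0,"dy":0,"dz":0,"rx":0,"ry":-0.025,"rz":0,"fingers":1},{"dx":-0.015,"dy":0,"dz":0.026,"rx":0,"ry":0,"rz":0,"fingers":1},{"dx":0,"dy":0,"dz":0,"rx":0,"ry":0,"rz":0,"fingers":1}]' 40
python3 - <<'E'
from h import *
nr()
t=n4*148+r4*(407.0)
goto(*t,89,13.4,30)
print(status.sense()['qpos'].round(3))
E
```

```text
time: 11.98
tcp_pos: [428.4, 40.9, 90.0]
eef_rot: [-2.167, -1.716, -0.569]
ft_force: [-0.1, -0.0, 0.6]
grip_width: -0.1
gripper_force: 0.0
n,r [139.1  407.24] Fn -0.1
shift units [ 0.0291 -0.0008  0.0209] turn units [-0.0012  0.0026  0.0006] t 11.97 tcp [428.4  40.9  90. ] F [-0.1 -0.   0.6] w -0.1 q [ 0.53  0.76 -0.46  2.31 -1.1   0.23  1.04]
[ 0.531  0.76  -0.455  2.308 -1.096  0.233  1.044]
```

```bash
python3 -m inch '[{"dx":0.014,"dy":0,"dz":0.008,"rx":0,"ry":0,"rz":0,"fingers":1},{"dx":0.014,"dy":0,"dz":0.008,"rx":0,"ry":0,"rz":0,"fingers":1},{"dx":0,"dy":0,"dz":0,"rx":0,"ry":0,"rz":0,"fingers":1}]' 40
python3 - <<'E'
from h import *
nr()
t=n4*156+r4*(407.0)
goto(*t,89,13.4,30)
print(status.sense()['qpos'].round(3))
E
```

```text
time: 12.35
tcp_pos: [431.4, 47.9, 90.9]
eef_rot: [-2.165, -1.716, -0.567]
ft_force: [1.2, -0.2, 0.1]
grip_width: -0.2
gripper_force: 0.0
n,r [146.54 408.56] Fn 0.1
shift units [ 0.0292 -0.006   0.0252] turn units [-0.0019  0.0027  0.0006] t 12.35 tcp [431.4  47.9  90.9] F [ 1.2 -0.2  0.1] w -0.2 q [ 0.51  0.76 -0.46  2.3  -1.1   0.23  1.03]
[ 0.513  0.758 -0.455  2.304 -1.099  0.233  1.03 ]
```

```bash
python3 -m inch '[{"dx":0.014,"dy":-0.005,"dz":0.009,"rx":0,"ry":0,"rz":0,"fingers":1},{"dx":0.014,"dy":0,"dz":0.009,"rx":0,"ry":0,"rz":0,"fingers":1},{"dx":0,"dy":0,"dz":0,"rx":0,"ry":0,"rz":0,"fingers":1}]' 40
python3 - <<'E'
from h import *
nr()
t=n4*166+r4*(407.0)
goto(*t,89,13.4,30)
print(status.sense()['qpos'].round(3))
E
```

```text
time: 12.72
tcp_pos: [433.4, 54.5, 91.7]
eef_rot: [-2.164, -1.716, -0.562]
ft_force: [-0.5, -1.2, -1.7]
grip_width: 0.2
gripper_force: 0.7
n,r [153.47 408.96] Fn -1.3
shift units [ 0.0384 -0.0075  0.0341] turn units [-0.0029  0.0031  0.0005] t 12.72 tcp [433.4  54.5  91.7] F [-0.5 -1.2 -1.7] w 0.2 q [ 0.49  0.76 -0.45  2.3  -1.1   0.23  1.01]
[ 0.495  0.756 -0.455  2.3   -1.099  0.233  1.013]
```

Two wrist joints (q5 and q6) are at their limits here. I'll back off and redo the lean farther out, where the wrist has room.

```bash
python3 -m inch '[{"dx":-0.025,"dy":0,"dz":-0.014,"rx":0,"ry":0,"rz":0,"fingers":1},{"dx":-0.025,"dy":0,"dz":-0.014,"rx":0,"ry":0,"rz":0,"fingers":1},{"dx":0.06,"dy":0,"dz":-0.11,"rx":0,"ry":0,"rz":0,"fingers":1},{"dx":0.1,"dy":0,"dz":-0.17,"rx":0,"ry":0,"rz":0,"fingers":1},{"dx":0.1,"dy":0,"dz":-0.17,"rx":0,"ry":0,"rz":0,"fingers":1},{"dx":0.1,"dy":0,"dz":-0.17,"rx":0,"ry":-0.04,"rz":0,"fingers":1},{"dx":0,"dy":0,"dz":0,"rx":0,"ry":-0.04,"rz":0,"fingers":1},{"dx":0,"dy":0,"dz":0,"rx":0,"ry":-0.04,"rz":0,"fingers":1},{"dx":0,"dy":0,"dz":0,"rx":0,"ry":-0.04,"rz":0,"fingers":1},{"dx":0,"dy":0,"dz":0,"rx":0,"ry":0,"rz":0,"fingers":1}]' 40
python3 - <<'E'
from h import *
nr()
goto(640,20,330,13.4,0)
print(status.sense()['qpos'].round(3))
P=np.vstack([np.load(f'{a}_c.npy').reshape(-1,3) for a in('top','scene')]);q=P[(abs(P[:,0]-600)<200)&(P[:,1]>-200)&(P[:,1]<100)];print(np.percentile(q[:,2],[99,100]))
E
```

```text
time: 13.98
tcp_pos: [431.8, 45.7, 263.5]
eef_rot: [-2.429, -1.949, -0.03]
ft_force: [0.3, 0.2, 0.5]
grip_width: 0.1
gripper_force: 0.0
n,r [144.49 409.5 ] Fn 0.2
shift units [ 0.0887  0.8326 -0.271 ] turn units [-0.0031 -0.0102  0.005 ] t 13.97 tcp [431.8  45.7 263.5] F [0.3 0.2 0.5] w 0.1 q [-0.26  0.31  0.15  2.08 -0.11  0.76 -0.25]
[-0.258  0.312  0.147  2.077 -0.114  0.757 -0.253]
[ 88.78345389 107.98381513]
```

```bash
python3 -m inch '[{"dx":0.022,"dy":0.208,"dz":-0.067,"rx":0,"ry":-0.005,"rz":0.005,"fingers":1},{"dx":0.022,"dy":0.208,"dz":-0.067,"rx":0,"ry":-0.005,"rz":0,"fingers":1},{"dx":0.022,"dy":0.208,"dz":-0.067,"rx":0,"ry":0,"rz":0,"fingers":1},{"dx":0.022,"dy":0.208,"dz":-0.067,"rx":0,"ry":0,"rz":0,"fingers":1},{"dx":0,"dy":0,"dz":0,"rx":0,"ry":0.05,"rz":0,"fingers":1},{"dx":0,"dy":0,"dz":0,"rx":0,"ry":0.05,"rz":0,"fingers":1},{"dx":0,"dy":0,"dz":0,"rx":0,"ry":0.05,"rz":0,"fingers":1},{"dx":0,"dy":0,"dz":0,"rx":0,"ry":0.05,"rz":0,"fingers":1},{"dx":0,"dy":0,"dz":0,"rx":0,"ry":0,"rz":0,"fingers":1}]' 40
python3 - <<'E'
from h import *
nr()
t=n4*140+r4*407
goto(*t,210,13.4,35)
print(status.sense()['qpos'].round(3))
E
```

```text
time: 15.1
tcp_pos: [638.6, 7.4, 326.3]
eef_rot: [-2.112, -1.63, -0.673]
ft_force: [-0.4, 0.2, -0.6]
grip_width: -0.3
gripper_force: 0.0
n,r [155.24 619.47] Fn 0.1
shift units [-0.341  -0.8425  0.3414] turn units [-0.0001 -0.0051 -0.007 ] t 15.1 tcp [638.6   7.4 326.3] F [-0.4  0.2 -0.6] w -0.3 q [ 0.31  0.58 -0.11  1.59 -0.66  1.08  0.32]
[ 0.314  0.575 -0.106  1.589 -0.658  1.078  0.318]
```

```bash
python3 -m inch '[{"dx":-0.068,"dy":-0.168,"dz":0.068,"rx":0,"ry":-0.005,"rz":-0.007,"fingers":1},{"dx":-0.068,"dy":-0.168,"dz":0.068,"rx":0,"ry":0,"rz":0,"fingers":1},{"dx":-0.068,"dy":-0.168,"dz":0.068,"rx":0,"ry":0,"rz":0,"fingers":1},{"dx":-0.068,"dy":-0.168,"dz":0.068,"rx":0,"ry":0,"rz":0,"fingers":1},{"dx":-0.068,"dy":-0.168,"dz":0.068,"rx":0,"ry":0,"rz":0,"fingers":1},{"dx":0,"dy":0,"dz":0,"rx":0,"ry":0,"rz":0,"fingers":1}]' 40
python3 - <<'E'
from h import *
nr()
t=n4*140+r4*407
goto(*t,88,13.4,35)
print(status.sense()['qpos'].round(3))
E
```

```text
time: 15.85
tcp_pos: [426.7, 43.4, 209.5]
eef_rot: [-2.094, -1.675, -0.66]
ft_force: [1.3, -0.5, 0.3]
grip_width: -0.2
gripper_force: 0.0
n,r [141.12 404.99] Fn -0.2
shift units [-0.283   0.0089  0.3951] turn units [-0.0029 -0.0004  0.0031] t 15.85 tcp [426.7  43.4 209.5] F [ 1.3 -0.5  0.3] w -0.2 q [ 0.47  0.5  -0.26  2.25 -0.91  0.64  0.83]
[ 0.469  0.496 -0.26   2.251 -0.914  0.635  0.828]
```

```bash
python3 -m inch '[{"dx":-0.07,"dy":0.008,"dz":0.099,"rx":0,"ry":0,"rz":0.003,"fingers":1},{"dx":-0.07,"dy":0,"dz":0.099,"rx":0,"ry":0,"rz":0,"fingers":1},{"dx":0,"dy":0,"dz":0,"rx":0,"ry":0,"rz":0,"fingers":1}]' 40
python3 - <<'E'
from h import *
nr()
t=n4*140+r4*407
goto(*t,88,13.4,35)
print(status.sense()['qpos'].round(3))
E
```

```text
time: 16.23
tcp_pos: [433.2, 41.8, 148.9]
eef_rot: [-2.102, -1.664, -0.662]
ft_force: [0.0, -0.7, 0.4]
grip_width: -0.1
gripper_force: 0.0
n,r [141.08 411.69] Fn -0.7
shift units [-0.1438 -0.0179  0.197 ] turn units [-0.0016 -0.0007  0.0003] t 16.23 tcp [433.2  41.8 148.9] F [ 0.  -0.7  0.4] w -0.1 q [ 0.52  0.64 -0.34  2.28 -1.04  0.48  1.  ]
[ 0.519  0.644 -0.342  2.277 -1.039  0.481  0.996]
```

```bash
python3 -m inch '[{"dx":-0.05,"dy":-0.009,"dz":0.066,"rx":0,"ry":0,"rz":0,"fingers":1},{"dx":-0.05,"dy":-0.009,"dz":0.066,"rx":0,"ry":0,"rz":0,"fingers":1},{"dx":-0.042,"dy":0,"dz":0.063,"rx":0,"ry":0,"rz":0,"fingers":1},{"dx":0,"dy":0,"dz":0,"rx":0,"ry":0,"rz":0,"fingers":1}]' 40
python3 - <<'E'
from h import *
nr()
t=n4*150+r4*407
goto(*t,88,13.4,35)
print(status.sense()['qpos'].round(3))
E
```

```text
time: 16.73
tcp_pos: [428.8, 41.6, 89.6]
eef_rot: [-2.103, -1.664, -0.665]
ft_force: [-0.3, -0.0, 0.3]
grip_width: -0.1
gripper_force: 0.0
n,r [139.84 407.47] Fn -0.1
shift units [ 0.0296 -0.0018  0.0286] turn units [-0.0009 -0.0009  0.0004] t 16.73 tcp [428.8  41.6  89.6] F [-0.3 -0.   0.3] w -0.1 q [ 0.67  0.83 -0.57  2.3  -1.08  0.24  1.1 ]
[ 0.666  0.83  -0.565  2.304 -1.082  0.235  1.098]
```

```bash
python3 -m inch '[{"dx":0,"dy":0.008,"dz":0,"rx":0.0273,"ry":0,"rz":0.019,"fingers":1},{"dx":0,"dy":0.008,"dz":0,"rx":0.0273,"ry":0,"rz":0.019,"fingers":1},{"dx":0,"dy":0,"dz":0,"rx":0,"ry":0,"rz":0,"fingers":1},{"dx":0,"dy":0,"dz":0,"rx":0,"ry":0,"rz":0,"fingers":1}]' 40
cat >> h.py <<'E'
def push(n,r,z,lean,phi):
    s=status.sense();M=R.from_rotvec(s['eef_rot']);l=np.radians(lean)
    N=np.append(n4,0);U=np.array([0,0,1.]);Z=np.sin(l)*N-np.cos(l)*U;X=np.cos(l)*N+np.sin(l)*U
    G=R.from_rotvec(N*np.radians(phi))*R.from_matrix(np.stack([X,np.cross(Z,X),Z],1))
    t=np.append(n4*n+r4*r,z);q=s['tcp_pos'];A=M.as_matrix()
    print('shift',np.round(M.inv().apply(t-q)/250,4),'turn',np.round((M.inv()*G).as_rotvec()/np.pi,4),'t',round(s['time'],2),'n,r,z',np.round([q[:2]@n4,q[:2]@r4,q[2]],1),'F n,r,z',np.round([s['ft_force'][:2]@n4,s['ft_force'][:2]@r4,s['ft_force'][2]],1),'q',s['qpos'].round(3))
    e=q+22*A[:,2]+11*A[:,0];print('tip edge n,r,z',np.round([e[:2]@n4,e[:2]@r4,e[2]],1),'10mm along +n in units',np.round(M.inv().apply(N*10)/250,4))
E
python3 - <<'E'
from h import *
push(150,411,88,35,12)
E
```

```text
time: 17.23
tcp_pos: [431.5, 41.1, 89.8]
eef_rot: [-2.06, -1.528, -0.467]
ft_force: [-0.4, 0.1, -0.2]
grip_width: -0.4
gripper_force: 0.0
shift [0.029  0.0048 0.0282] turn [-0.0008 -0.0001  0.0015] t 17.23 n,r,z [140.  410.2  89.8] F n,r,z [-0.  -0.4 -0.2] q [ 0.424  0.801 -0.217  2.159 -0.882  0.601  0.797]
tip edge n,r,z [161.6 407.7  78.4] 10mm along +n in units [0.0328 0.0002 0.023 ]
```

That freed the wrist joints. The tip edge is now at r 407.7 (tray centre 407) and z 78. Starting the push.

```bash
python3 -m inch '[{"dx":0.014,"dy":0,"dz":0.014,"rx":0,"ry":0,"rz":0,"fingers":1},{"dx":0.018,"dy":0,"dz":0.013,"rx":0,"ry":0,"rz":0,"fingers":1},{"dx":0.018,"dy":0,"dz":0.013,"rx":0,"ry":0,"rz":0,"fingers":1},{"dx":0.018,"dy":0,"dz":0.013,"rx":0,"ry":0,"rz":0,"fingers":1},{"dx":0,"dy":0,"dz":0,"rx":0,"ry":0,"rz":0,"fingers":1}]' 40
python3 - <<'E'
from h import *
push(200,411,88,35,12)
E
```

```text
time: 17.85
tcp_pos: [436.4, 62.0, 87.8]
eef_rot: [-2.06, -1.525, -0.466]
ft_force: [-0.2, -1.9, -1.9]
grip_width: 0.0
gripper_force: 0.5
shift [0.1269 0.0038 0.0874] turn [-0.0013 -0.0002  0.0009] t 17.85 n,r,z [161.5 410.2  87.8] F n,r,z [-1.9  0.3 -1.9] q [ 0.393  0.807 -0.239  2.162 -0.914  0.574  0.785]
tip edge n,r,z [183.1 407.6  76.4] 10mm along +n in units [0.0327 0.0002 0.023 ]
```

```bash
python3 -m inch '[{"dx":0.023,"dy":0,"dz":0.016,"rx":0,"ry":0,"rz":0,"fingers":1},{"dx":0.023,"dy":0,"dz":0.016,"rx":0,"ry":0,"rz":0,"fingers":1},{"dx":0.023,"dy":0,"dz":0.016,"rx":0,"ry":0,"rz":0,"fingers":1},{"dx":0.023,"dy":0,"dz":0.016,"rx":0,"ry":0,"rz":0,"fingers":1},{"dx":0.023,"dy":0,"dz":0.016,"rx":0,"ry":0,"rz":0,"fingers":1},{"dx":0,"dy":0,"dz":0,"rx":0,"ry":0,"rz":0,"fingers":1}]' 40
python3 - <<'E'
from h import *
push(230,411,88,35,12)
p,im,d=snap('scene')
cv2.imwrite('pics/s6.png',cv2.resize(im[100:300,90:340,::-1],(750,600),interpolation=cv2.INTER_CUBIC))
E
```

```text
time: 18.6
tcp_pos: [444.2, 97.2, 88.5]
eef_rot: [-2.057, -1.525, -0.466]
ft_force: [-0.3, -0.8, -0.1]
grip_width: -0.3
gripper_force: 0.0
shift [0.1059 0.0067 0.0756] turn [-0.0017 -0.0007  0.0012] t 18.6 n,r,z [197.5 409.6  88.5] F n,r,z [-0.8 -0.1 -0.1] q [ 0.341  0.81  -0.275  2.163 -0.964  0.536  0.762]
tip edge n,r,z [219.1 407.   77.2] 10mm along +n in units [0.0327 0.0002 0.023 ]
```

View pics/s6.png

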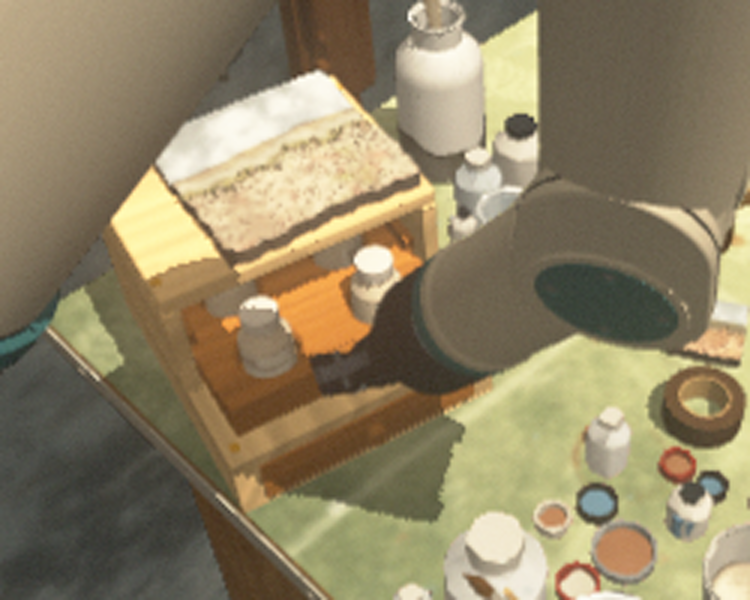

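The tray is sliding in straight and the bottles are standing. Continuing.

```bash
python3 -m inch '[{"dx":0.023,"dy":0.001,"dz":0.0165,"rx":0,"ry":0,"rz":0,"fingers":1},{"dx":0.023,"dy":0.001,"dz":0.0165,"rx":0,"ry":0,"rz":0,"fingers":1},{"dx":0.023,"dy":0.001,"dz":0.0165,"rx":0,"ry":0,"rz":0,"fingers":1},{"dx":0.023,"dy":0.001,"dz":0.0165,"rx":0,"ry":0,"rz":0,"fingers":1},{"dx":0.023,"dy":0.001,"dz":0.0165,"rx":0,"ry":0,"rz":0,"fingers":1},{"dx":0,"dy":0,"dz":0,"rx":0,"ry":0,"rz":0,"fingers":1}]' 40
python3 - <<'E'
from h import *
push(250,411,88,35,12)
E
```

```text
time: 19.4
tcp_pos: [453.4, 131.3, 87.7]
eef_rot: [-2.058, -1.525, -0.466]
ft_force: [0.3, -0.7, -0.8]
grip_width: -0.0
gripper_force: 0.0
shift [0.0568 0.0015 0.0384] turn [-0.0017 -0.0006  0.0012] t 19.4 n,r,z [232.9 410.7  87.7] F n,r,z [-0.6  0.5 -0.8] q [ 0.291  0.817 -0.312  2.155 -1.003  0.496  0.73 ]
tip edge n,r,z [254.5 408.1  76.4] 10mm along +n in units [0.0327 0.0002 0.023 ]
```

```bash
python3 -m inch '[{"dx":0.016,"dy":0,"dz":0.0112,"rx":0,"ry":0,"rz":0,"fingers":1},{"dx":0.016,"dy":0,"dz":0.0112,"rx":0,"ry":0,"rz":0,"fingers":1},{"dx":0.01,"dy":0,"dz":0.007,"rx":0,"ry":0,"rz":0,"fingers":1},{"dx":0,"dy":0,"dz":0,"rx":0,"ry":0,"rz":0,"fingers":1}]' 40
python3 - <<'E'
from h import *
push(255,411,88,35,12)
E
python3 -m inch '[{"dx":0.01,"dy":0,"dz":0.007,"rx":0,"ry":0,"rz":0,"fingers":1},{"dx":0,"dy":0,"dz":0,"rx":0,"ry":0,"rz":0,"fingers":1}]' 40
python3 - <<'E'
from h import *
push(255,411,88,35,12)
E
```

```text
time: 19.9
tcp_pos: [456.5, 142.9, 87.6]
eef_rot: [-2.06, -1.525, -0.466]
ft_force: [-0.8, -1.0, -0.6]
grip_width: 0.0
gripper_force: 0.6
shift [0.0344 0.0002 0.0219] turn [-0.0014 -0.0003  0.0009] t 19.9 n,r,z [244.8 410.9  87.6] F n,r,z [-1.1 -0.5 -0.6] q [ 0.275  0.819 -0.327  2.151 -1.014  0.481  0.716]
tip edge n,r,z [266.5 408.4  76.1] 10mm along +n in units [0.0327 0.0002 0.023 ]
time: 20.15
tcp_pos: [457.2, 145.6, 87.5]
eef_rot: [-2.06, -1.525, -0.466]
ft_force: [0.1, -0.9, -0.5]
grip_width: -0.1
gripper_force: 0.9
shift [ 0.0253 -0.0001  0.0154] turn [-0.0013 -0.0002  0.0008] t 20.15 n,r,z [247.6 411.   87.5] F n,r,z [-0.9  0.3 -0.5] q [ 0.271  0.82  -0.33   2.15  -1.016  0.477  0.713]
tip edge n,r,z [269.2 408.4  76.1] 10mm along +n in units [0.0327 0.0002 0.023 ]
```

```bash
python3 -m inch '[{"dx":0.008,"dy":0,"dz":0.0056,"rx":0,"ry":0,"rz":0,"fingers":1},{"dx":0,"dy":0,"dz":0,"rx":0,"ry":0,"rz":0,"fingers":1}]' 40 | sed -n '2p;4p;6p'
python3 -m inch '[{"dx":0.008,"dy":0,"dz":0.0056,"rx":0,"ry":0,"rz":0,"fingers":1},{"dx":0,"dy":0,"dz":0,"rx":0,"ry":0,"rz":0,"fingers":1}]' 40 | sed -n '2p;4p;6p'
python3 - <<'E'
from h import *
push(255,411,88,35,12)
E
```

```text
tcp_pos: [457.6, 147.7, 87.5]
ft_force: [-0.9, -4.1, -0.1]
gripper_force: 2.0
tcp_pos: [457.2, 148.5, 86.8]
ft_force: [-4.3, -8.4, 3.4]
gripper_force: 4.9
shift [0.0181 0.0015 0.0063] turn [-0.0012  0.0006  0.0003] t 20.65 n,r,z [250.4 410.4  86.8] F n,r,z [-9.1 -2.2  3.4] q [ 0.266  0.821 -0.334  2.15  -1.018  0.47   0.707]
tip edge n,r,z [272.  407.8  75.3] 10mm along +n in units [0.0328 0.0001 0.0229]
```

Force is rising at the expected home plane. One more firm nudge to confirm the stop, then back off and look.

```bash
python3 -m inch '[{"dx":0.008,"dy":0,"dz":0.0056,"rx":0,"ry":0,"rz":0,"fingers":1},{"dx":0.006,"dy":0,"dz":0.004,"rx":0,"ry":0,"rz":0,"fingers":1},{"dx":0,"dy":0,"dz":0,"rx":0,"ry":0,"rz":0,"fingers":1}]' 40 | sed -n '2p;4p;6p'
python3 - <<'E'
from h import *
push(255,411,88,35,12)
E
```

```text
tcp_pos: [456.6, 150.0, 85.8]
ft_force: [-9.6, -16.9, 4.9]
gripper_force: 9.7
shift [ 0.0165  0.0044 -0.0007] turn [-0.0012  0.0019 -0.0004] t 21.02 n,r,z [251.7 409.4  85.8] F n,r,z [-18.7  -5.5   4.9] q [ 0.262  0.821 -0.336  2.152 -1.019  0.464  0.701]
tip edge n,r,z [273.3 406.9  74.2] 10mm along +n in units [0.0329 0.     0.0227]
```

```bash
python3 -m inch '[{"dx":-0.03,"dy":0,"dz":-0.021,"rx":0,"ry":0,"rz":0,"fingers":1},{"dx":-0.065,"dy":0,"dz":-0.046,"rx":0,"ry":0,"rz":0,"fingers":1},{"dx":-0.065,"dy":0,"dz":-0.046,"rx":0,"ry":0,"rz":0,"fingers":1},{"dx":0.09,"dy":-0.033,"dz":-0.128,"rx":0,"ry":0,"rz":0,"fingers":1},{"dx":0.09,"dy":-0.033,"dz":-0.128,"rx":0,"ry":0,"rz":0,"fingers":1},{"dx":0.09,"dy":-0.033,"dz":-0.128,"rx":0,"ry":0,"rz":0,"fingers":1},{"dx":0,"dy":0.2,"dz":-0.1,"rx":0,"ry":0,"rz":0,"fingers":1},{"dx":0,"dy":0.2,"dz":-0.1,"rx":0,"ry":0,"rz":0,"fingers":1},{"dx":0,"dy":0.2,"dz":-0.1,"rx":0,"ry":0,"rz":0,"fingers":1},{"dx":0,"dy":0,"dz":0,"rx":0,"ry":0,"rz":0,"fingers":1}]' 40
python3 - <<'E'
from h import *
push(255,411,88,35,12)
p,im,d=snap('scene');S=cloud(p,d)
pt,it,dt=snap('top')
T=cloud(pt,dt)
a=cv2.resize(im[120:280,100:300,::-1],(500,400),interpolation=cv2.INTER_CUBIC);b=cv2.resize(it[150:310,110:230,::-1],(300,400),interpolation=cv2.INTER_CUBIC)
cv2.imwrite('pics/fin.png',np.hstack([a,b]))
P=np.vstack([S.reshape(-1,3)]);A,B=P[:,:2]@r4,P[:,:2]@n4
for nm,zz in(('board',(62,84)),('base cheeks/lip',(90,135)),('roof face',(138,147))):
    for lo,hi in((300,315),(320,370),(370,440),(440,490),(498,512)):
        m=(P[:,2]>zz[0])&(P[:,2]<zz[1])&(A>lo)&(A<hi)&(B>150)&(B<330)
        if m.sum()>3: print(nm,lo,m.sum(),np.percentile(B[m],[5,25,50,90]).round(1))
E
```

```text
time: 22.28
tcp_pos: [597.5, 24.2, 236.2]
eef_rot: [-2.066, -1.525, -0.47]
ft_force: [-1.5, 1.4, -0.6]
grip_width: 0.0
gripper_force: 0.0
shift [-0.1052 -0.5233  0.7989] turn [0.0009 0.0002 0.0005] t 22.27 n,r,z [162.  575.6 236.2] F n,r,z [ 1.  -1.8 -0.6] q [ 0.281  0.694 -0.084  1.649 -0.646  1.086  0.305]
tip edge n,r,z [183.7 573.2 224.7] 10mm along +n in units [ 0.0328 -0.      0.0229]
board 300 76 [269.5 270.5 272.  313.9]
board 320 352 [269.4 270.7 287.4 315.9]
board 370 569 [268.9 270.3 292.9 318.8]
board 440 317 [269.  270.4 288.4 312.8]
board 498 22 [267.8 269.1 269.9 271.5]
base cheeks/lip 300 161 [269.5 270.8 272.2 315. ]
base cheeks/lip 320 115 [291.1 293.7 296.6 303.1]
base cheeks/lip 370 52 [294.2 297.2 300.9 305.9]
base cheeks/lip 440 78 [291.9 294.  296.5 301.9]
base cheeks/lip 498 61 [268.9 269.5 270.3 271.4]
roof face 300 42 [269.8 271.2 272.2 313.8]
roof face 320 81 [269.3 270.1 270.7 272.1]
roof face 370 105 [269.2 270.1 270.6 271.9]
roof face 440 68 [268.7 269.5 270.3 271.7]
roof face 498 13 [269.1 269.8 269.8 271. ]
```

View pics/fin.png

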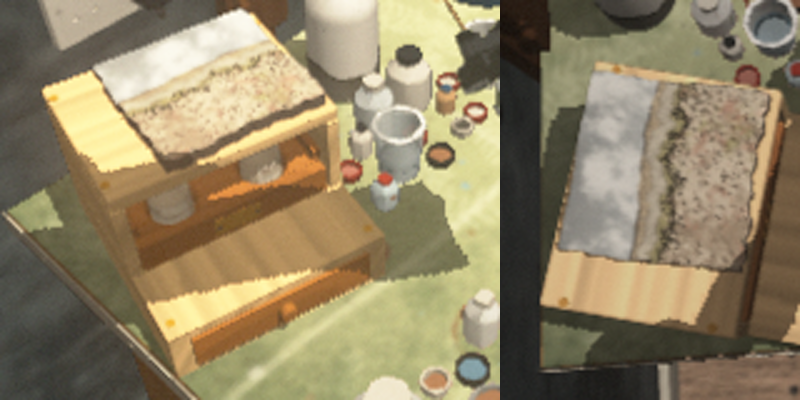

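The tray front is flush with the cabinet edges: the board face, side walls and roof face all lie at n ≈ 269–270 over the full width. Both front-row bottles stand upright, and the arm is clear.

```bash
python3 -m inch '[{"dx":0,"dy":0,"dz":0,"rx":0,"ry":0,"rz":0,"fingers":1},{"dx":0,"dy":0,"dz":0,"rx":0,"ry":0,"rz":0,"fingers":1}]' 40 | head -2; python3 -c "
from plant import workorder
print(workorder.job_done())"
```

```text
time: 22.62
tcp_pos: [593.0, 28.8, 236.2]
the job is handed in; nothing more can be done
None
```

The stray bottle is upright in the tray's empty hole, the tray is pushed home flush with the cabinet, and the job was handed in at about 22.6 s.

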